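# Show a relay to the inspection camera against its backing plate

## Robot

A 6-joint arm with a two-finger parallel gripper is mounted at the origin on a cart in front of the work surface, level with it; the furniture and walls round the work are solid. World frame = base frame: x ahead of the robot, y to its left, z up, the work surface at z = 0. Lengths are in m, angles in rad, forces in N, time in s.
With the tool pointing down it reaches from about 0.375 to 0.9 m from the base axis. Payload 3.1 kg.
Tool frame: the origin (TCP) lies at the very end of the fingers, on their centre line; the grasp point (between the pads) lies 19 mm behind it (robot.grip_point_offset is the distance from the TCP to the grasp point, in m); z points along the fingers, y is the line along which they close (so a half turn about z gives the same grasp; the last joint's range is limited). The gripper opens to 87 mm and grips with 3 to 60 N. Pads are 19 mm wide; open, the fingers measure 117 mm over their backs; the gripper's body (75 mm by 190 mm) begins 51 mm behind the grasp point.
Start: joints at [0.994, 0.527, 1.433, -0, 1.181, -0.178], TCP at [0.243, 0.576, 0.223] pointing down, gripper open.
Joint ranges: [-3.08, 3.08], [-0.75, 2.2], [0.22, 2.44], [-1.43, 4.57], [0, 2.65], [-2.85, 2.85]. Speed limits (rad/s): [2.79, 2.79, 3.14, 3.14, 3.14, 3.14].

## Interface

Orientations are given as [roll, pitch, yaw] about the fixed x, y, z axes, in that order (R = Rz(yaw) Ry(pitch) Rx(roll)).
In Python, from bench import robot, capture, camera_model, close_job, look_for, tip_of gives the robot as it stands.
- The arm moves only by the tool servo_tool, never from a script. Its argument "deltas" is one flat list of numbers, 7 for each row, row after row: the shift along the tool's x, y, z in units of 0.2 m (1.0 is 0.2 m), then the turn, a rotation vector about the tool's x, y, z in units of pi rad (1.0 is pi rad), then the gripper's target within -1 to 1 (fully open at 1, half-way at 0, shut at -1). In form: [tx, ty, tz, ax, ay, az, jaw, tx, ty, tz, ax, ay, az, jaw, ...]. A call has 1 to 10 rows; each row is the pose to reach, as a shift and turn from the pose commanded when the call began, along the tool's axes at that moment, turning the shorter way round; what a row does not reach only later rows make up. A row lasts 1/12 s, in which the tool goes at most 41.7 mm and 7.16 degrees, less where a joint would pass 70% of its speed; a pose out of reach is approached as far as the arm can. A call with a number of a shift or a turn outside -1 to 1 is refused whole. A call with a gripper value outside its range is refused whole. The fingers move at their own pace and stop on an object; "grip_force" is the grip in N (left out, the last holds). Time passes only in rows, so rows that repeat a pose let the fingers close. It gives the time, the measured TCP pose, the force, the opening and the grip force at its end, in the units of the state.
- robot.observe(): the state, without advancing time (a new reading comes with each control period).
- capture(name): name is "side" or "top" or "wrist"; returns the picture (480x640x3 uint8, red, green, blue); there is no depth.
- camera_model(name): a dict with "fx", "fy", "cx", "cy" (pixels), "R" (3x3) and "t" (3): a world point X has camera coordinates R X + t. Camera axes: x right, y down, z forward; pixel columns grow to the right and rows downward; lengths in m; the calibration is good to about 2 mm. A picture is of the moment at which its call begins: read the wrist's pose just before it. camera_model takes no time and is no camera call; for the wrist camera it gives the pose at the moment of the call.
- close_job(): hands the job in; it is judged then, once.
Trained networks look in the newest picture that a camera, given by its name, has taken for a name from the list of things; names that differ only in an ending like _2 or _b are one class to them, and where a whole thing is asked for, a point or a joint stands for the part that bears it (a point fixed in the world has none). Each returns a list of dicts, best first, with "score" (0 to 1); they miss things now and then, are a little off and sometimes report something else, mostly with a low value. They report only what shows in the picture. A call takes as long as a camera call. They do not tell look-alikes from the thing itself.
- look_for(camera, thing): "pixel" ([column, row] in pixels, amid what is visible of it).
- tip_of(camera, thing): "pixel" ([column, row] in pixels: a listed point, or the origin of a listed thing).
The state is a dict: "time": time; "joint_pos": joint angles; "qd": joint speeds; "joint_efforts": joint torques, N m; "ee_pos": TCP position; "ee_rot": TCP orientation; "force": force on the tool from outside, world axes, zero at the start; "moment": the same for the moment, N m; "grip_width": opening from 0.0 (shut) to 1.0 (fully open); "finger_force": force on a finger pad.
Only numpy, scipy, OpenCV 4.12 (cv2) and the standard library are available. Lean on these libraries where they do the work, as an engineer would, in place of code of your own. Each camera call takes 0.05 s, during which the arm holds its last target. There are 200 camera calls.

## Task

Take the flat backing plate out of its slot block and lean it on the inspection stand: its foot on the stand just behind the low lip, its back on the bar, centred, tilted back about 20 degrees so that it faces the camera squarely; let go of it. Then draw the taller of the two plug-in relays out of the socket strip and hold it in the air 120 mm in front of the lens, centred on the lens axis, its top end up and its front face (dark window and small catch) square to the lens. The program finishes while the robot still holds the relay there, still; do not bump the camera, and leave the low relay and the other things on the bench where they are.

Things in the scene. Friction and masses are not known exactly. Their poses are not given: they have to be found in the camera images.
- stand: Fixed inspection stand: grey base plate 8 mm thick on the bench. x runs level from the camera end to the rest end; origin on the bench below the showing place; base from x -175 to 130, y -70 to 70 mm. A 22 mm post at x -158 carries the camera. A low lip across it (6 mm above the base, 120 mm long, x 64 to 70 mm); the plate's foot belongs right behind it, at x 72 to 85 mm.
- camera_head: Fixed camera, grey box 46 mm, lens tube 34 mm. Origin: lens front centre, 151 mm above the bench, stand x -121, y 0. x = lens axis, out of the lens to the rest, 20 deg downwards; y level; z up, top leaning 20 deg away from the camera. The relay's face is shown at x 120 mm (110 mm above the bench); the leaning plate's centre is at about x 235 mm, y 0, z 0, its height along z.
- rest: Fixed rest on the stand: round steel bar 10 mm thick, level along y, 110 mm long, on posts at y -50 and 50 mm; bar centre at stand x 112 mm, 77 mm above the bench. The plate leans on its camera side. Origin at the rest's foot, 5 mm above the bench, axes as the stand's.
- backing_plate: Loose flat grey plate, 8 mm thick (its x), 120 mm wide (its y), 130 mm high (its z), about 0.18 kg, both faces alike. Origin: centre of its bottom edge. At the start it stands upright in the slot block, bottom edge 10 mm above the bench, top edge at 140 mm; it can be pinched at the top edge from above.
- plate_centre (a point): The centre of the backing plate, 65 mm above the middle of its bottom edge.
- slot_block: Fixed black block 55 x 145 x 36 mm (x, y, z; origin centre of underside) with a slot 26 mm deep along its y that holds the backing plate with 0.5 to 2 mm of play; lift the plate at least 30 mm to clear it.
- socket_strip: Fixed grey strip 62 x 165 x 22 mm (x, y, z; origin centre of underside) with two pockets, at y -42.5 and +42.5 mm, each 14 mm deep (floor 8 mm above the bench), one relay loosely (1.5 mm play) in each. Which relay is where varies. The relays' fronts face the strip's -x.
- tall_relay: Relay to be shown: loose upright white box, black foot, 36 mm deep (x), 30 wide (y), 66 high (z), about 0.08 kg. Origin: underside centre. Front face at -x, with a dark window and a small catch near the top. At the start its foot is 8 mm and its top 74 mm above the bench, 52 mm of it above the strip; it slides straight up. Grip the y faces (30 mm).
- relay_face (a point): The centre of the tall relay's front face (relay x -18, y 0, z 33 mm).
- low_relay: The other relay, alike but only 46 mm high; it stays in its pocket. Origin: centre of its underside.
- side_cutter: Bystander: pair of side cutters lying near the front edge.
- parts_dish: Bystander: small black open dish 44 x 58 x 24 mm with packets in it, standing between the vice and the socket strip.
- usb_adapter: Bystander: white adapter body 58 x 20 x 10 mm, lying near the front edge.
- tape_roll: Bystander: roll of tape 62 mm across, lying at the back on the right.
- solder_spool: Bystander: spool 62 mm across, 50 mm high, at the back.
- relay_board: Bystander: small circuit board 46 x 70 x 20 mm, lying front left.
Things that resemble listed ones, but are neither listed nor needed, are in the scene too. Leave any orange look-alike of the tall_relay alone.

How it is judged:
On the way, in this order (a step that is already met when the one before it is completed fails the run):
1. the backing plate leans on the rest, square to the camera, and is let go, while the tall relay is still in its socket (angle between the x axis of backing_plate and the x axis of camera_head, either way round below 0.17 rad and x of plate_centre in the frame of camera_head between 0.2 and 0.27 m and y of plate_centre in the frame of camera_head between -0.025 and 0.025 m and z of plate_centre in the frame of camera_head between -0.025 and 0.025 m and contact force between backing_plate and rest above 0.05 N and contact force between backing_plate and the fingers below 0.1 N and linear speed of backing_plate below 0.02 m/s and distance of tall_relay from where it was at the start of the episode below 0.015 m), for 0.3 s.
2. the tall relay is held in the air in front of the lens, front face to it, the plate still leaning behind (x of relay_face in the frame of camera_head between 0.105 and 0.135 m and y of relay_face in the frame of camera_head between -0.012 and 0.012 m and z of relay_face in the frame of camera_head between -0.012 and 0.012 m and angle between the x axis of each of tall_relay, backing_plate and the x axis of camera_head, either way round below 0.17 rad and angle between the z axis of tall_relay and the z axis of camera_head, either way round below 0.17 rad and x of tall_relay in the frame of camera_head above 0.115 m and z of tall_relay in the frame of camera_head below -0.015 m and contact force between tall_relay and the fingers above 0.5 N and x of plate_centre in the frame of camera_head between 0.2 and 0.27 m and y of plate_centre in the frame of camera_head between -0.025 and 0.025 m and z of plate_centre in the frame of camera_head between -0.025 and 0.025 m and contact force between backing_plate and rest above 0.05 N and contact force between backing_plate and the fingers below 0.1 N and linear speed of backing_plate below 0.02 m/s), for 0.2 s.
At the end, for the whole second after the job is handed in: Tall relay held still by the fingers alone: face centre 105-135 mm from the lens, within 12 mm of its axis each way, front square to the lens and top up within 0.17 rad. Plate released, on the bar, square to the lens axis within 0.17 rad, centre within 25 mm of it and 200-270 mm from the lens (all of step 2 and contact force between tall_relay and stand below 0.1 N and contact force between tall_relay and backing_plate below 0.1 N and contact force between tall_relay and socket_strip below 0.1 N and linear speed of tall_relay below 0.02 m/s and angular speed of tall_relay below 0.15 rad/s); the arm keeps its last pose, push and grip.
It fails at once if the low relay or another bystander is moved more than 25 mm (distance of any of low_relay, side_cutter, parts_dish, usb_adapter, tape_roll, solder_spool, relay_board from where it was at the start of the episode above 0.025 m).
It fails at once if the camera is bumped (more than 5 N) (contact force between camera_head and anything else above 5 N).
It also fails if it takes over 64 s, if anything falls off the work surface, if the arm or the gripper's body presses on something with over 40 N, if the wrist force passes 120 N, or if a joint passes its speed limit or range.

## Working session

There is one attempt and no reset: what is moved stays moved. The work goes in short steps, Python scripts to look and compute and a tool call to move; the robot and the scene stay as the last step left them, time stands still between calls to the robot, and variables do not carry over. Pictures are saved under pics/ and viewed, at most 10 in all, crops included, and the job is handed in when it is done.

Besides the shell and the picture viewer there is one more tool, called after ">>>" as name(argument=value, ...) on one line, values as JSON. servo_tool: Moves the arm, as the interface text tells. Shifts and turns lie within -1 to 1; 1 stands for 0.2 m of shift or pi rad of turn. Its arguments: {"type":"object","properties":{"deltas":{"type":"array"},"grip_force":{"type":"number"}},"required":["deltas"]}

```bash
mkdir -p pics; ls
cat > h.py <<'E'
import numpy as np, cv2
from scipy.spatial.transform import Rotation as Ro
from bench import robot, capture, camera_model, close_job, look_for, tip_of
def save(cam,name):
    im=capture(cam); cv2.imwrite('pics/'+name,im[:,:,::-1]); return im
def ray(m,p):
    R=np.array(m['R']);t=np.array(m['t'])
    d=R.T@np.array([(p[0]-m['cx'])/m['fx'],(p[1]-m['cy'])/m['fy'],1]); return -R.T@t,d
def atz(m,p,z):
    c,d=ray(m,p); return c+d*(z-c[2])/d[2]
def proj(m,X):
    x=np.array(m['R'])@np.array(X)+np.array(m['t']); return np.array([m['fx']*x[0]/x[2]+m['cx'],m['fy']*x[1]/x[2]+m['cy']])
def tri(ps):
    A=np.zeros((3,3));b=np.zeros(3)
    for m,p in ps:
        c,d=ray(m,p);d/=np.linalg.norm(d);P=np.eye(3)-np.outer(d,d);A+=P;b+=P@c
    return np.linalg.solve(A,b)
def plan(pos,rot):
    "deltas from present pose to target (tool axes, units)"
    s=robot.observe();R0=Ro.from_euler('xyz',s['ee_rot']);R1=Ro.from_euler('xyz',rot)
    return np.round(np.r_[R0.inv().apply(np.array(pos)-s['ee_pos'])/0.2,(R0.inv()*R1).as_rotvec()/np.pi],4)
E
python3 - <<'E'
from h import *
a=save('top','top.png');b=save('side','side.png')
print(robot.observe())
things='stand camera_head rest backing_plate slot_block socket_strip tall_relay low_relay'.split()
for c in('top','side'):
    m=camera_model(c);print(c,np.round(-np.array(m['R']).T@np.array(m['t']),3),m['fx'])
    for t in things:
        r=tip_of(c,t)
        print(t,[(np.round(q['pixel']).tolist(),round(q['score'],2),np.round(atz(m,q['pixel'],0),3)[:2].tolist()) for q in r[:3]])
E
```

```text
pics
{'time': 0.1, 'joint_pos': array([ 9.93520595e-01,  5.28365313e-01,  1.43377426e+00,  5.47470613e-06,
        1.18137070e+00, -1.78485251e-01]), 'qd': array([ 0.00198705, -0.00145349, -0.00287943,  0.00052777,  0.00027509,
        0.00108527]), 'joint_efforts': array([ 9.72477847e-05, -4.40983415e+01, -1.77150017e+01,  6.34853239e-02,
        5.33653074e-02, -4.05621768e-05]), 'ee_pos': array([0.24229244, 0.57541922, 0.22167429]), 'ee_rot': array([-3.13970640e+00, -3.45432749e-04,  2.74279976e+00]), 'force': array([-0.36213455, -0.45574799, -0.93030085]), 'moment': array([-0.028637  , -0.04987314,  0.0164256 ]), 'finger_force': 0.0, 'grip_width': 0.9984624430062884}
top [0.293 0.105 1.497] 554.7750673215974
stand [([243.0, 241.0], 0.89, [0.508, 0.266])]
camera_head [([185.0, 221.0], 0.61, [0.563, 0.425])]
rest [([283.0, 248.0], 0.66, [0.489, 0.159])]
backing_plate [([442.0, 252.0], 0.71, [0.473, -0.276])]
slot_block [([439.0, 251.0], 0.66, [0.477, -0.268]), ([353.0, 218.0], 0.64, [0.569, -0.035])]
socket_strip [([436.0, 249.0], 0.43, [0.48, -0.261])]
tall_relay [([380.0, 258.0], 0.73, [0.457, -0.104]), ([338.0, 209.0], 0.66, [0.593, 0.006])]
low_relay [([369.0, 221.0], 0.59, [0.559, -0.078])]
side [0.326 1.113 0.506] 487.5797373472274
stand [([312.0, 316.0], 0.86, [0.51, 0.281])]
camera_head [([279.0, 268.0], 0.87, [0.636, 0.08])]
rest []
backing_plate [([363.0, 222.0], 0.94, [0.474, -0.289])]
slot_block [([363.0, 224.0], 0.91, [0.473, -0.278])]
socket_strip [([312.0, 251.0], 0.75, [0.58, -0.041]), ([332.0, 274.0], 0.38, [0.504, 0.087])]
tall_relay [([306.0, 256.0], 0.74, [0.589, -0.008]), ([366.0, 245.0], 0.58, [0.447, -0.111])]
low_relay [([320.0, 247.0], 0.75, [0.566, -0.074])]
```

View pics/top.png

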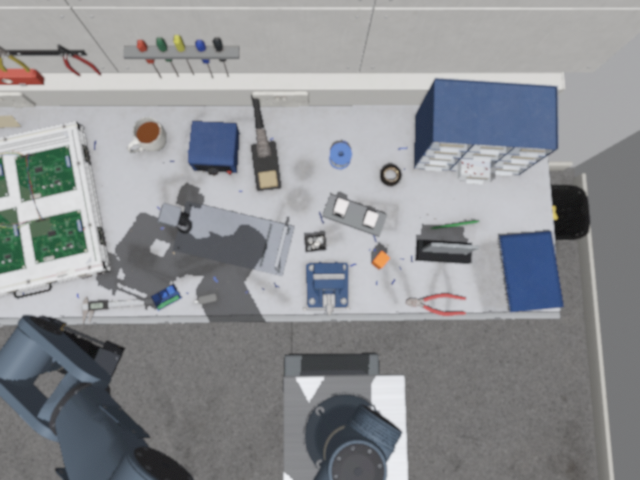

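View pics/side.png

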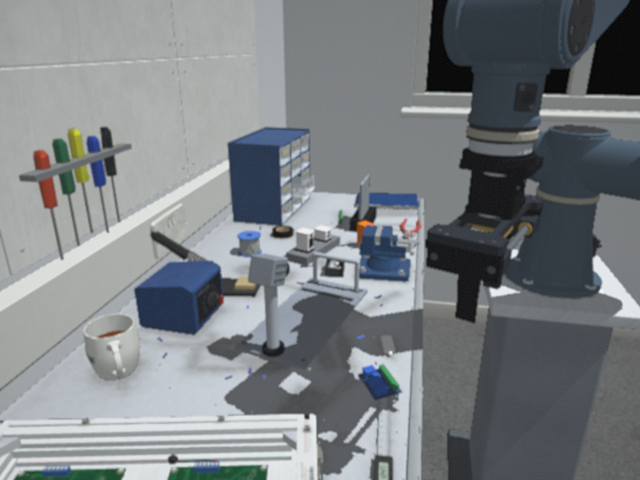

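Run:
```python
from h import *
im=cv2.imread('pics/top.png')
c=im[180:300,145:345];d=im[180:300,300:500]
o=np.vstack([cv2.resize(x,None,fx=2.5*1,fy=2.5,interpolation=cv2.INTER_CUBIC) for x in(c,d)])
cv2.imwrite('pics/crop.png',o);print(o.shape)
```

```text
(600, 500, 3)
```

View pics/crop.png

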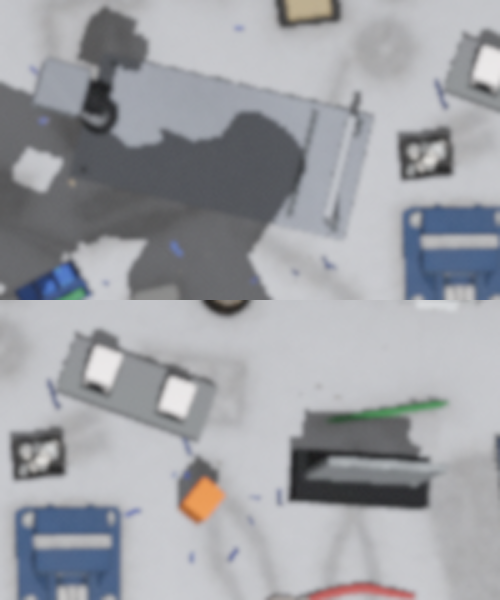

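Run:
```python
from h import *
m=camera_model('top')
def c1(x,y):return (145+x/2.5,180+y/2.5)
def c2(x,y):return (300+x/2.5,180+(y-300)/2.5)
A=atz(m,c1(373,114),.008);B=atz(m,c1(343,238),.008);C=atz(m,c1(150,65),.008)
print('stand',A,B,np.linalg.norm(A-B),C, np.degrees(np.arctan2(*(A-C)[[1,0]])),np.degrees(np.arctan2(*(B-A)[[1,0]])))
L=[atz(m,c1(*p),.014) for p in((315,112),(292,215))];print('lip',L)
K=[atz(m,c1(*p),.082) for p in((357,97),(332,225))];print('bar',K)
print('relays',atz(m,c2(104,365),.074),atz(m,c2(179,394),.054))
S=[atz(m,c2(*p),.022) for p in((75,335),(215,383),(198,440),(60,390))];print('strip',np.mean(S,0),np.degrees(np.arctan2(*(S[1]-S[0])[[1,0]])),S)
print('slot',[np.round(atz(m,c2(*p),.036),3) for p in((292,438),(428,450),(428,507),(290,498))])
print('plate top',[np.round(atz(m,c2(*p),.14),3) for p in((325,463),(440,475))])
w=camera_model('wrist');s=robot.observe();R=Ro.from_euler('xyz',s['ee_rot']).as_matrix()
print('wrist cam in tool',R.T@(-np.array(w['R']).T@w['t']-s['ee_pos']),'\n',np.array(w['R'])@R,w['fx'])
print(np.array(Ro.from_euler('xyz',s['ee_rot']).as_matrix()))
```

```text
stand [0.54741437 0.12736426 0.008     ] [0.4127424  0.16018078 0.008     ] 0.13861263568586854 [0.60340732 0.37016841 0.008     ] -102.98592953090504 166.30520936586677
lip [array([0.54904403, 0.19006045, 0.014     ]), array([0.43738085, 0.21443101, 0.014     ])]
bar [array([0.55274773, 0.14275332, 0.082     ]), array([0.42014495, 0.16865016, 0.082     ])]
relays [0.58734039 0.00196332 0.074     ] [ 0.55957588 -0.07858788  0.054     ]
strip [ 0.57368455 -0.0371071   0.022     ] -109.72719693198309 [array([0.63168028, 0.02922038, 0.022     ]), array([ 0.57737483, -0.12222229,  0.022     ]), array([ 0.51488763, -0.10183785,  0.022     ]), array([0.57079546, 0.04641136, 0.022     ])]
slot [array([ 0.514, -0.201,  0.036]), array([ 0.5  , -0.347,  0.036]), array([ 0.439, -0.343,  0.036]), array([ 0.45 , -0.196,  0.036])]
plate top [array([ 0.473, -0.211,  0.14 ]), array([ 0.46 , -0.325,  0.14 ])]
wrist cam in tool [ 7.43731682e-02  6.31583110e-05 -1.63192788e-01] 
 [[ 5.88943567e-04  9.99999704e-01 -4.94217192e-04]
 [-9.62671378e-01  4.33188215e-04 -2.70672552e-01]
 [-2.70672258e-01  6.35179603e-04  9.62671348e-01]] 374.85413377708255
[[-9.21523429e-01  3.88322764e-01  1.45364577e-05]
 [ 3.88322765e-01  9.21523429e-01  3.19587516e-05]
 [-9.85375565e-07  3.50955758e-05 -9.99999999e-01]]
```

>>> servo_tool(deltas=[-0.85,-0.67,-0.4,0,0,0,1,-0.85,-0.67,-0.4,0,0,0,1,-0.85,-0.67,-0.4,0,0,0,1,-0.85,-0.67,-0.4,0,0,0,1,-0.85,-0.67,-0.4,0,0,0,1,-0.85,-0.67,-0.4,0,0,0,1,-0.85,-0.67,-0.4,0,0,0,1])

```text
time: 1.48
ee_pos: [0.3502, 0.3838, 0.3048]
ee_rot: [3.139, 0.004, 2.738]
force: [-0.5, 0.2, 0.7]
grip_width: 1.001
finger_force: 0.0
```

>>> servo_tool(deltas=[-0.85,-0.67,0,0,0,-0.0556,1,-0.85,-0.67,0,0,0,-0.0556,1,-0.85,-0.67,0,0,0,-0.0556,1,-0.85,-0.67,0,0,0,-0.0556,1,-0.85,-0.67,0,0,0,-0.0556,1,-0.85,-0.67,0,0,0,-0.0556,1,-0.85,-0.67,0,0,0,-0.0556,1,-0.85,-0.67,0,0,0,-0.0556,1])

```text
time: 2.15
ee_pos: [0.4519, 0.1971, 0.3022]
ee_rot: [3.141, -0.001, 2.916]
force: [-0.2, 0.0, -0.3]
grip_width: 1.002
finger_force: 0.0
```

Run:
```python
from h import *
s=robot.observe();m=camera_model('wrist');a=save('wrist','w1.png')
print(s['time'],s['ee_pos'],s['ee_rot'],s['joint_pos'])
np.save('w1.npy',m,allow_pickle=True)
```

```text
2.15 [0.45189428 0.19705706 0.30219797] [ 3.14095191e+00 -1.19815379e-03  2.91561969e+00] [ 1.83428020e-01  2.53612511e-01  1.64976565e+00  1.12612646e-03
  1.23905877e+00 -1.16176217e+00]
```

View pics/w1.png

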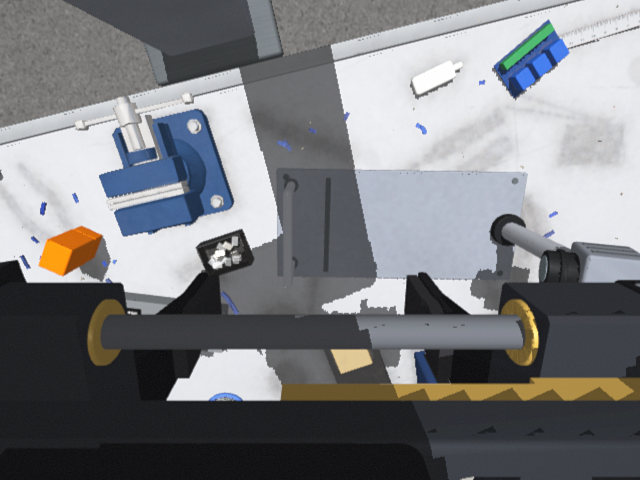

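Run:
```python
from h import *
m=np.load('w1.npy',allow_pickle=True).item()
a,b,c,d=[atz(m,p,.008) for p in((278,168),(526,172),(277,279),(376,277))]
for n,(p,q) in dict(near=(a,b),end=(a,c),far=(c,d)).items(): print(n,p,q,np.linalg.norm(p-q),np.degrees(np.arctan2(*(p-q)[[1,0]])))
print('lip',[atz(m,p,.014) for p in((327,178),(325,271))]); print('bar',[atz(m,p,.082) for p in((290,182),(287,280))])
mid=(a+c)/2
for y in(-102.5,-103.3,-104): 
    y=np.radians(y);X=np.array([np.cos(y),np.sin(y),0]);print('orig',mid-.13*X)
# predicted bar ends / lip ends
y=np.radians(-103);X=np.array([np.cos(y),np.sin(y),0]);Y=np.array([-X[1],X[0],0]);O=(mid-.13*X)*[1,1,0]
f=lambda x,y,z:np.round(proj(m,O+x*X+y*Y+[0,0,z])).tolist()
print('bar',f(.112,-.055,.082),f(.112,.055,.082),'lip',f(.067,-.06,.014),f(.067,.06,.014),'lens',f(-.121,0,.151),'post',f(-.158,0,.008))
```

```text
near [0.41322752 0.16394708 0.008     ] [0.48503325 0.45550548 0.008     ] 0.30027047742160173 -103.83560093255872
end [0.41322752 0.16394708 0.008     ] [0.5522982 0.1270671 0.008    ] 0.14387767802283435 165.14766883472973
far [0.5522982 0.1270671 0.008    ] [0.57859741 0.25400195 0.008     ] 0.1296306431612681 -101.70531071513346
lip [array([0.43742472, 0.21894504, 0.014     ]), array([0.55315625, 0.19105499, 0.014     ])]
bar [array([0.42423073, 0.18042271, 0.082     ]), array([0.5279619 , 0.15147854, 0.082     ])]
orig [0.51090001 0.27242558 0.008     ]
orig [0.51266932 0.27202035 0.008     ]
orig [0.5142127  0.27164554 0.008     ]
bar [287.0, 192.0] [289.0, 290.0] lip [328.0, 179.0] [327.0, 272.0] lens [545.0, 265.0] post [506.0, 226.0]
```

>>> servo_tool(deltas=[-0.3,-1,0,0,0,0.23,1,-0.3,-1,0,0,0,0.23,1,-0.3,-1,0,0,0,0.23,1,-0.3,-1,0,0,0,0.23,1,-0.3,-1,0,0,0,0.23,1,-0.3,-1,0,0,0,0.23,1])

```text
time: 2.7
ee_pos: [0.4672, -0.0162, 0.3027]
ee_rot: [-3.141, 0.004, 2.185]
force: [0.4, 0.9, 0.2]
grip_width: 0.998
finger_force: 0.0
```

>>> servo_tool(deltas=[-1,-0.7,0.1,0,0,0.23,1,-1,-0.7,0.1,0,0,0.23,1,-1,-0.7,0.1,0,0,0.23,1,-1,-0.7,0.1,0,0,0.23,1,-1,-0.7,0.1,0,0,0.23,1,-1,-0.7,0.1,0,0,0.23,1,-1,-0.7,0.1,0,0,0.23,1,-1,-0.7,0.1,0,0,0.23,1])

```text
time: 3.37
ee_pos: [0.4697, -0.2554, 0.2819]
ee_rot: [-3.141, -0.001, 1.472]
force: [-0.4, -0.1, -0.4]
grip_width: 1.0
finger_force: 0.0
```

Run:
```python
from h import *
s=robot.observe();m=camera_model('wrist');a=save('wrist','w2.png')
print(s['time'],s['ee_pos'],s['ee_rot'],s['joint_pos'])
np.save('w2.npy',m,allow_pickle=True)
```

```text
3.3667 [ 0.46974217 -0.25538164  0.28188544] [-3.14093938e+00 -1.40322054e-03  1.47213287e+00] [-7.07542946e-01  3.37484966e-01  1.58388500e+00  8.27350908e-04
  1.22156124e+00 -6.09163566e-01]
```

View pics/w2.png

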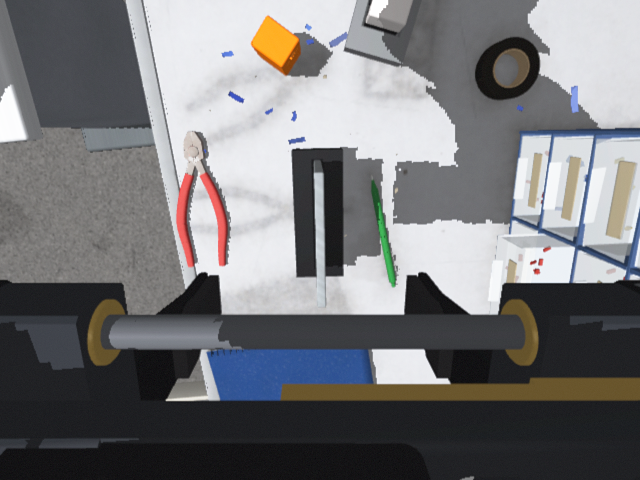

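Run:
```python
from h import *
m=np.load('w2.npy',allow_pickle=True).item()
im=cv2.imread('pics/w2.png').astype(float).mean(2)
for r in(180,210,240,265): print(r,im[r,306:336].astype(int))
P=[atz(m,p,.14) for p in((319,160),(321,305))];print(P,np.linalg.norm(P[0]-P[1]))
d=P[0]-P[1];print('mid',(P[0]+P[1])/2,'yaw of width',np.degrees(np.arctan2(d[1],d[0])))
B=[atz(m,p,.036) for p in((293,149),(342,149),(343,276),(296,277))];print('block',np.mean(B,0),B)
```

```text
180 [ 54  53  51  52  53  48  32  67 155 201 201 201 200 201 202 198 183 127
  45  25  29  31  28  27  26  28  29  28  28  30]
210 [ 51  51  53  49  51  51  43  32  96 210 209 206 205 206 205 204 202 155
  68  30  27  25  27  30  28  29  27  28  28  29]
240 [ 49  49  50  48  49  48  47  37  33 109 225 219 215 212 208 204 200 187
 133  45  23  26  28  27  28  24  30  28  29  26]
265 [ 48  46  47  46  45  46  47  43  32  61 151 201 202 198 196 198 197 198
 158  67  26  24  27  24  28  25  25  33  35  35]
[array([ 0.47969303, -0.20487433,  0.14      ]), array([ 0.46961463, -0.33172219,  0.14      ])] 0.1272476151820939
mid [ 0.47465383 -0.26829826  0.14      ] yaw of width 85.45723872145545
block [ 0.47422953 -0.27383225  0.036     ] [array([ 0.45396161, -0.19871319,  0.036     ]), array([ 0.50589859, -0.20381652,  0.036     ]), array([ 0.49595206, -0.34843964,  0.036     ]), array([ 0.44110585, -0.34435965,  0.036     ])]
```

>>> servo_tool(deltas=[-0.075,0.034,0.5,0,0,-0.006,1,-0.075,0.034,0.885,0,0,-0.006,1,-0.075,0.034,0.885,0,0,-0.006,0.2,-0.075,0.034,0.885,0,0,-0.006,-0.2,-0.075,0.034,0.885,0,0,-0.006,-0.4,-0.075,0.034,0.885,0,0,-0.006,-0.6,-0.075,0.034,0.885,0,0,-0.006,-1,-0.075,0.034,0.885,0,0,-0.006,-1,-0.075,0.034,0.885,0,0,-0.006,-1,-0.075,0.034,0.885,0,0,-0.006,-1], grip_force=35)

```text
time: 4.25
ee_pos: [0.4758, -0.2718, 0.1079]
ee_rot: [3.138, 0.003, 1.492]
force: [-0.5, -0.4, 0.5]
grip_width: 0.48
finger_force: 0.0
```

>>> servo_tool(deltas=[0,0,0,0,0,0,-1,0,0,0,0,0,0,-1,0,0,0,0,0,0,-1])

```text
time: 4.5
ee_pos: [0.4747, -0.2713, 0.1062]
ee_rot: [3.141, 0.001, 1.491]
force: [0.3, 0.2, -1.5]
grip_width: 0.249
finger_force: 0.0
```

>>> servo_tool(deltas=[0,0,0,0,0,0,-1,0,0,0,0,0,0,-1,0,0,0,0,0,0,-1,0,0,0,0,0,0,-1,0,0,0,0,0,0,-1,0,0,0,0,0,0,-1])

```text
time: 5.0
ee_pos: [0.4745, -0.2711, 0.1056]
ee_rot: [-3.141, 0.0, 1.491]
force: [-0.2, -0.2, 1.1]
grip_width: 0.09
finger_force: 35.0
```

```bash
cat >> h.py <<'E'
yaw=np.radians(-103.6);X=np.array([np.cos(yaw),np.sin(yaw),0]);Y=np.array([-X[1],X[0],0]);Z=np.array([0,0,1.]);O=np.array([.512,.271,0])
S=lambda x,y,z:O+x*X+y*Y+z*Z
c,s_=np.cos(np.radians(20)),np.sin(np.radians(20));N=c*X-s_*Z;U=s_*X+c*Z
Rtilt=Ro.from_matrix(np.stack([-Y,-N,-U],1))
down=lambda deg:Ro.from_euler('xyz',[np.pi,0,np.radians(deg)])
def chain(wps,start=None):
    s=robot.observe();p,R=start or (np.array(s['ee_pos']),Ro.from_euler('xyz',s['ee_rot']))
    print(np.round(p,4),R.as_euler('xyz').round(3))
    for q,Q in wps:
        print(np.round(np.r_[R.inv().apply(q-p)/.2,(R.inv()*Q).as_rotvec()/np.pi],3).tolist(),'rows',round(max(np.linalg.norm(q-p)/.0417,np.degrees((R.inv()*Q).magnitude())/7.16),1)); p,R=np.array(q),Q
E
python3 - <<'E'
from h import *
f=S(.1095,0,.100)
chain([((.4745,-.2711,.28),down(85.4)),((.48,-.125,.28),down(112)),((.485,.02,.28),down(139)),(S(.1095,0,.26),down(166.4)),(S(.1095,0,.22),Rtilt),(f+[0,0,.02],Rtilt),(f,Rtilt)])
E
```

```text
[ 0.4745 -0.2711  0.1056] [-3.141  0.     1.491]
[0.0, -0.0, -0.872, -0.0, 0.0, 0.0] rows 4.2
[0.73, -0.031, -0.0, 0.0, 0.0, -0.148] rows 3.7
[0.663, 0.295, 0.0, 0.0, 0.0, -0.15] rows 3.8
[0.47, 0.55, 0.1, -0.0, 0.0, -0.152] rows 3.8
[0.0, -0.0, 0.2, -0.111, 0.0, -0.0] rows 2.8
[0.0, -0.171, 0.47, 0.0, 0.0, 0.0] rows 2.4
[0.0, -0.034, 0.094, 0.0, 0.0, 0.0] rows 0.5
```

>>> servo_tool(deltas=[0,0,-0.05,0,0,0,-1,0,0,-0.12,0,0,0,-1,0,0,-0.22,0,0,0,-1,0,0,-0.35,0,0,0,-1,0,0,-0.5,0,0,0,-1,0,0,-0.65,0,0,0,-1,0,0,-0.8,0,0,0,-1,0,0,-0.87,0,0,0,-1,0,0,-0.87,0,0,0,-1])

```text
time: 5.75
ee_pos: [0.4762, -0.2723, 0.2839]
ee_rot: [3.135, 0.005, 1.491]
force: [-0.3, -0.1, -1.8]
grip_width: 0.093
finger_force: 35.0
```

Lifted. Carry it over, slower than the limit.

>>> servo_tool(deltas=[0.15,0,0,0,0,-0.03,-1,0.3,-0.01,0,0,0,-0.06,-1,0.45,-0.02,0,0,0,-0.09,-1,0.6,-0.03,0,0,0,-0.12,-1,0.73,-0.03,0,0,0,-0.148,-1])

```text
time: 6.17
ee_pos: [0.4782, -0.1225, 0.2779]
ee_rot: [-3.139, -0.004, 1.961]
force: [-0.2, 0.3, -1.9]
grip_width: 0.09
finger_force: 35.0
```

>>> servo_tool(deltas=[0.13,0.06,0,0,0,-0.03,-1,0.26,0.12,0,0,0,-0.06,-1,0.4,0.18,0,0,0,-0.09,-1,0.53,0.24,0,0,0,-0.12,-1,0.663,0.295,0,0,0,-0.15,-1])

```text
time: 6.58
ee_pos: [0.4836, 0.0217, 0.2781]
ee_rot: [-3.14, -0.003, 2.432]
force: [0.9, 0.2, -2.3]
grip_width: 0.085
finger_force: 35.0
```

>>> servo_tool(deltas=[0.1,0.11,0,0,0,-0.03,-1,0.2,0.22,0,0,0,-0.06,-1,0.3,0.33,0,0,0,-0.09,-1,0.4,0.44,0,0,0,-0.12,-1,0.47,0.55,0.05,0,0,-0.152,-1,0.47,0.55,0.1,0,0,-0.152,-1])

```text
time: 7.08
ee_pos: [0.4855, 0.1688, 0.2585]
ee_rot: [3.139, -0.001, 2.912]
force: [0.1, -0.8, -2.7]
grip_width: 0.089
finger_force: 35.0
```

>>> servo_tool(deltas=[0,0,0.1,-0.04,0,0,-1,0,0,0.2,-0.08,0,0,-1,0,0,0.2,-0.111,0,0,-1,0,0,0.2,-0.111,0,0,-1,0,0,0.2,-0.111,0,0,-1])

```text
time: 7.5
ee_pos: [0.4848, 0.1631, 0.218]
ee_rot: [2.795, -0.004, 2.901]
force: [0.4, 0.1, -1.2]
grip_width: 0.089
finger_force: 35.0
```

Run:
```python
from h import *
f=S(.1095,0,.100)
chain([(f+[0,0,.02],Rtilt),(f,Rtilt)])
m=camera_model('wrist');a=save('wrist','w3.png');np.save('w3.npy',m,allow_pickle=True)
```

```text
[0.4848 0.1631 0.218 ] [ 2.795 -0.004  2.901]
[-0.007, -0.158, 0.464, -0.001, -0.001, -0.001] rows 2.4
[0.0, -0.034, 0.094, 0.0, 0.0, 0.0] rows 0.5
```

View pics/w3.png

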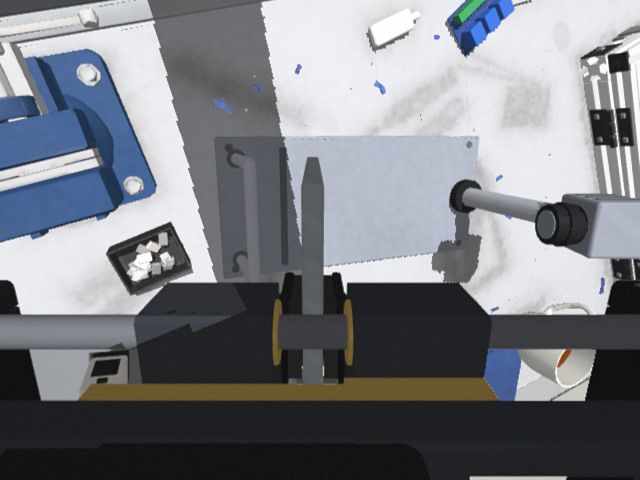

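Run:
```python
from h import *
m=np.load('w3.npy',allow_pickle=True).item()
for n,p in dict(corner=(.13,-.07,.008),c2=(-.175,-.07,.008),postfoot=(.112,-.05,.008),postfoot2=(.112,.05,.008),lip=(.067,-.06,.014),lip2=(.067,.06,.014),barend=(.112,-.055,.082)).items(): print(n,proj(m,S(*p)).round(1))
```

```text
corner [214.2 137. ]
c2 [479.2 134.4]
postfoot [235.3 158.7]
postfoot2 [241.2 258.9]
lip [282.8 147.2]
lip2 [285.7 264.7]
barend [249.9 158.4]
```

>>> servo_tool(deltas=[-0.007,-0.05,0.14,0,0,0,-1,-0.007,-0.1,0.28,0,0,0,-1,-0.007,-0.14,0.4,0,0,0,-1,-0.007,-0.158,0.464,0,0,0,-1,-0.007,-0.158,0.464,0,0,0,-1,-0.007,-0.158,0.464,0,0,0,-1])

```text
time: 8.05
ee_pos: [0.4881, 0.1671, 0.1215]
ee_rot: [2.793, -0.0, 2.907]
force: [-0.2, 0.2, -1.7]
grip_width: 0.085
finger_force: 35.0
```

>>> servo_tool(deltas=[0,-0.008,0.024,0,0,0,-1,0,-0.016,0.047,0,0,0,-1,0,-0.024,0.07,0,0,0,-1,0,-0.031,0.085,0,0,0,-1,0,-0.031,0.085,0,0,0,-1,0,-0.031,0.085,0,0,0,-1])

```text
time: 8.55
ee_pos: [0.4878, 0.1662, 0.1034]
ee_rot: [2.793, -0.0, 2.905]
force: [0.4, 0.0, -1.8]
grip_width: 0.09
finger_force: 35.0
```

>>> servo_tool(deltas=[0,-0.007,0.008,0,0,0,-1,0,-0.014,0.016,0,0,0,-1,0,-0.014,0.016,0,0,0,-1,0,-0.014,0.016,0,0,0,-1])

```text
time: 8.88
ee_pos: [0.4874, 0.1647, 0.0994]
ee_rot: [2.793, -0.0, 2.905]
force: [0.2, 0.4, -1.8]
grip_width: 0.088
finger_force: 35.0
```

>>> servo_tool(deltas=[0,-0.002,0.005,0,0,0,-1,0,-0.003,0.008,0,0,0,-1,0,-0.003,0.008,0,0,0,-1,0,-0.003,0.008,0,0,0,-1])

```text
time: 9.22
ee_pos: [0.4876, 0.1647, 0.099]
ee_rot: [2.792, 0.001, 2.905]
force: [-2.7, -4.0, 9.6]
grip_width: 0.086
finger_force: 35.0
```

>>> servo_tool(deltas=[0,0,0,0,0,0,-0.7,0,0,0,0,0,0,-0.6,0,0,0,0,0,0,-0.5,0,0,0,0,0,0,-0.4,0,0,0,0,0,0,-0.4,0,0,0,0,0,0,-0.4])

```text
time: 9.72
ee_pos: [0.4874, 0.1648, 0.0976]
ee_rot: [2.793, -0.0, 2.905]
force: [-0.9, 0.3, 0.0]
grip_width: 0.291
finger_force: 0.0
```

Run:
```python
from h import *
for n in('side','top'):
    im=save(n,n+'4.png')
i=cv2.imread('pics/side4.png')[210:330,240:400];j=cv2.imread('pics/top4.png')[180:300,200:360]
cv2.imwrite('pics/c4.png',np.hstack([cv2.resize(x,None,fx=2.5,fy=4,interpolation=cv2.INTER_CUBIC) if 0 else cv2.resize(x,(400,300),interpolation=cv2.INTER_CUBIC) for x in(i,j)]))
for n in('side','top'):
    m=camera_model(n)
    print(n,[(np.round(q['pixel'],1).tolist(),q['score']) for q in tip_of(n,'plate_centre')],'exp',proj(m,S(.100,0,.0705)).round(1))
```

```text
side [([331.7, 262.8], 0.94)] exp [332.6 262.7]
top [] exp [276.  244.1]
```

View pics/c4.png

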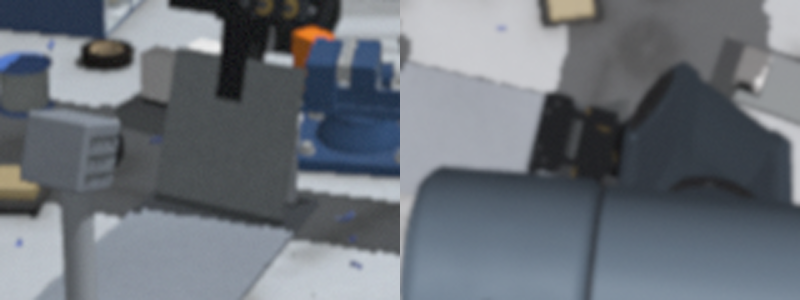

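>>> servo_tool(deltas=[0,0,-0.1,0,0,0,-0.4,0,0,-0.25,0,0,0,-0.4,0,0,-0.45,0,0,0,-0.4,0,0,-0.65,0,0,0,-0.4,0,0,-0.8,0,0,0,-0.4,0,0,-0.8,0,0,0,-0.4])

```text
time: 10.42
ee_pos: [0.4781, 0.1098, 0.2535]
ee_rot: [2.793, 0.012, 2.903]
force: [0.8, -0.2, 0.2]
grip_width: 0.299
finger_force: 0.0
```

Run:
```python
from h import *
chain([((.56,.06,.27),down(160.3)),((.587,.002,.24),down(160.3))])
m=camera_model('wrist');a=save('wrist','w5.png');np.save('w5.npy',m,allow_pickle=True)
print([(np.round(q['pixel'],1).tolist(),q['score']) for q in tip_of('wrist','plate_centre')],'exp',proj(m,S(.100,0,.0705)).round(1))
```

```text
[0.4781 0.1098 0.2535] [2.793 0.012 2.903]
[-0.458, -0.11, -0.122, 0.111, -0.002, 0.034] rows 2.9
[-0.225, -0.228, 0.15, 0.0, 0.0, 0.0] rows 1.7
[([310.0, 206.3], 0.94)] exp [309.9 202. ]
```

View pics/w5.png

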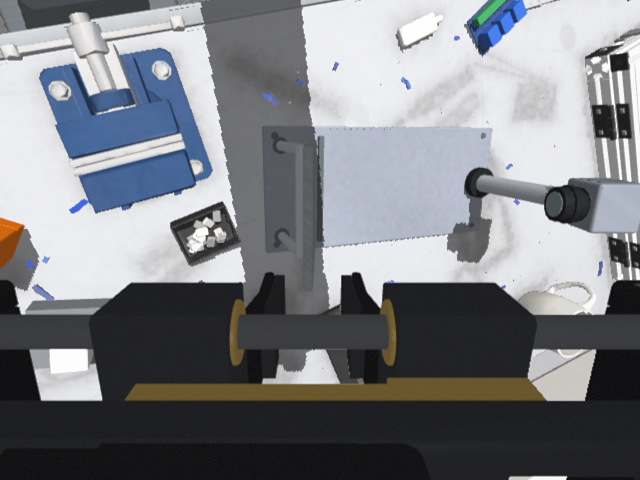

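>>> servo_tool(deltas=[-0.2,-0.05,-0.12,0.04,0,0.01,0.4,-0.4,-0.1,-0.12,0.08,0,0.02,0.4,-0.458,-0.11,-0.122,0.111,-0.002,0.034,0.4,-0.458,-0.11,-0.122,0.111,-0.002,0.034,0.4,-0.458,-0.11,-0.122,0.111,-0.002,0.034,0.4])

```text
time: 10.93
ee_pos: [0.5563, 0.0636, 0.261]
ee_rot: [-3.141, -0.017, 2.803]
force: [-0.8, -0.3, 0.1]
grip_width: 0.592
finger_force: 0.0
```

>>> servo_tool(deltas=[-0.225,-0.228,0.15,0,0,0,0.4,-0.225,-0.228,0.15,0,0,0,0.4,-0.225,-0.228,0.15,0,0,0,0.4,-0.225,-0.228,0.15,0,0,0,0.4])

```text
time: 11.27
ee_pos: [0.5812, 0.0033, 0.2305]
ee_rot: [-3.141, -0.019, 2.797]
force: [0.2, 0.6, 0.1]
grip_width: 0.693
finger_force: 0.0
```

Run:
```python
from h import *
s=robot.observe();print(s['ee_pos'],s['ee_rot'],s['joint_pos'])
m=camera_model('wrist');a=save('wrist','w6.png');np.save('w6.npy',m,allow_pickle=True)
for t,z in(('tall_relay',.008),('relay_face',.041),('low_relay',.008)): print(t,[(np.round(q['pixel'],1).tolist(),round(q['score'],2),atz(m,q['pixel'],z).round(4)) for q in tip_of('wrist',t)])
```

```text
[0.58115172 0.00334852 0.23051128] [-3.14088354 -0.0190758   2.79701523] [-0.18763729  0.46668994  1.52250012  0.00247581  1.17135593 -1.41484743]
tall_relay [([171.0, 116.9], 0.91, array([ 0.4486, -0.0971,  0.008 ]))]
relay_face [([314.3, 207.4], 0.73, array([0.5758, 0.0074, 0.041 ])), ([151.0, 133.9], 0.71, array([ 0.4615, -0.11  ,  0.041 ]))]
low_relay [([234.7, 217.5], 0.68, array([ 0.5634, -0.0771,  0.008 ]))]
```

View pics/w6.png

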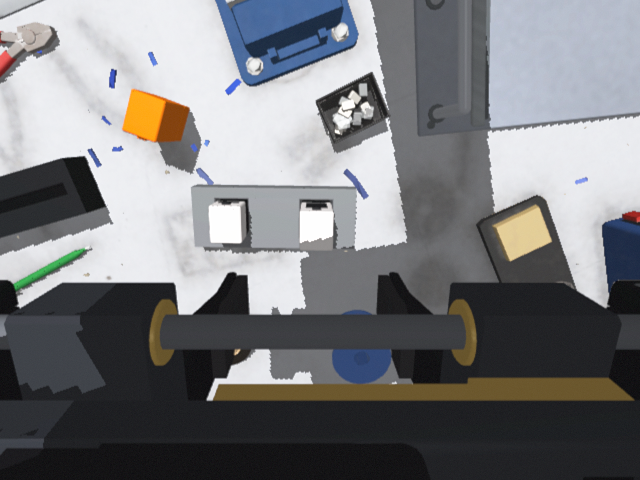

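Run:
```python
from h import *
i=cv2.imread('pics/side.png')[220:270,280:345];j=cv2.imread('pics/w6.png')[175:260,180:370]
cv2.imwrite('pics/c7.png',np.vstack([cv2.resize(i,(390,300),interpolation=cv2.INTER_CUBIC),cv2.resize(j,(390*1,174),interpolation=cv2.INTER_CUBIC)]) if 0 else np.hstack([cv2.resize(i,(312,240),interpolation=cv2.INTER_CUBIC),cv2.resize(j,(480,240),interpolation=cv2.INTER_CUBIC)]))
```

```text
(no output)
```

View pics/c7.png

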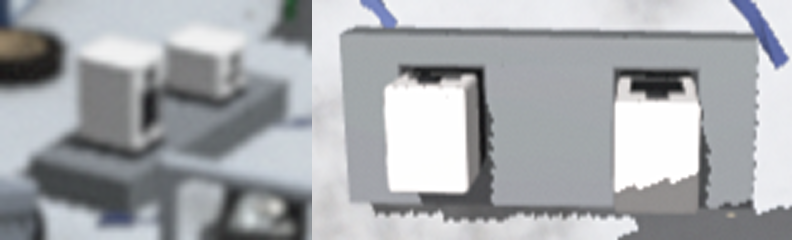

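Run:
```python
from h import *
m=np.load('w6.npy',allow_pickle=True).item()
q=lambda x,y:((x-312)*190/480+180,y*85/240+175)
B=[atz(m,q(*p),.022) for p in((347,33),(755,38),(348,203))];print([b.round(4) for b in B],[np.linalg.norm(B[0]-B[i]) for i in(1,2)])
d=B[1]-B[0];yw=np.degrees(np.arctan2(*d[[1,0]]));print('y axis',yw)
for z in(.074,.054):
  T=[atz(m,q(*p),z) for p in((615,101),(697,101),(698,209),(615,211))];print('right',z,np.mean(T,0).round(4),[np.linalg.norm(T[0]-T[i]).round(4) for i in(1,3)],np.degrees(np.arctan2(*(T[1]-T[0])[[1,0]])))
  T=[atz(m,q(*p),z) for p in((385,82),(475,76),(472,188),(394,190))];print('left',z,np.mean(T,0).round(4),[np.linalg.norm(T[0]-T[i]).round(4) for i in(1,3)])
ye=np.radians(yw);sy=np.array([np.cos(ye),np.sin(ye),0]);sx=np.array([sy[1],-sy[0],0])
C=B[0]+sx*.031+sy*.0825;print('centre',C,'relay',C+sy*.0425)
```

```text
[array([ 0.519 , -0.0995,  0.022 ]), array([0.5748, 0.0512, 0.022 ]), array([ 0.5762, -0.1248,  0.022 ])] [np.float64(0.16076005619033554), np.float64(0.06258962346159239)]
y axis 69.65824567825182
right 0.074 [0.5899 0.004  0.074 ] [np.float64(0.0283), np.float64(0.0354)] 70.28709896788585
left 0.074 [ 0.5571 -0.0672  0.074 ] [np.float64(0.031), np.float64(0.0344)]
right 0.054 [0.5946 0.0026 0.054 ] [np.float64(0.03), np.float64(0.0376)] 70.28709896788583
left 0.054 [ 0.5598 -0.0731  0.054 ] [np.float64(0.0329), np.float64(0.0366)]
centre [ 0.57670515 -0.03290754  0.022     ] relay [0.59147896 0.00694198 0.022     ]
```

Run:
```python
from h import *
chain([((.589,.004,.09),down(160.1)),((.589,.004,.041),down(160.1))])
```

```text
[0.5826 0.0049 0.2331] [-3.141 -0.013  2.8  ]
[-0.041, 0.007, 0.715, -0.0, -0.004, 0.002] rows 3.4
[0.0, -0.0, 0.245, 0.0, 0.0, 0.0] rows 1.2
```

>>> servo_tool(deltas=[-0.006,0.013,0.25,0,0,0,0.4,-0.006,0.013,0.5,0,0,0,0.4,-0.006,0.013,0.7,0,0,0,0.4,-0.006,0.013,0.7,0,0,0,0.4,-0.006,0.013,0.7,0,0,0,0.4,-0.006,0.013,0.7,0,0,0,0.4])

```text
time: 11.97
ee_pos: [0.5835, 0.0073, 0.093]
ee_rot: [-3.141, -0.013, 2.8]
force: [0.6, -0.2, 0.1]
grip_width: 0.697
finger_force: 0.0
```

Run:
```python
from h import *
chain([((.589,.004,.041),down(160.1))])
m=camera_model('wrist')
im=save('wrist','w8.png')
# bright relay blob (white top) near expected projection
sx=np.array([np.cos(np.radians(-19.9)),np.sin(np.radians(-19.9)),0]);sy=np.array([-sx[1],sx[0],0])
print([proj(m,np.array([.589,.004,.074])+a*sx+b*sy).round().tolist() for a,b in((-.018,-.015),(-.018,.015),(.018,.015),(.018,-.015))])
g=im.mean(2)
for r in(205,230): print(r,g[r,240:400:4].astype(int))
for cc in(305,330): print(cc,g[130:290:4,cc].astype(int))
```

```text
[0.5835 0.0073 0.093 ] [-3.141 -0.013  2.8  ]
[-0.035, -0.006, 0.26, -0.0, -0.004, 0.002] rows 1.3
[[281.0, 257.0], [339.0, 257.0], [337.0, 321.0], [282.0, 320.0]]
205 [229 230 231 231 231 232 230 229 229 226 224 223 221 222 216 210 208 208
 207 219 224 225 227 227 228 229 229 228 228 229 230 231 110 112 117 233
 233 232 232 231]
230 [158 159 158 159 159 158 158 159 157 159 157 148 145 144 145 146 149 149
 149 155 153 154 153 158 159 158 158 159 158 159 158 158 159 163 230 232
 230 231 231 230]
305 [198 195 191 197 203 206 205 206 207 204 199 202 194 191 193 193 200 203
 201 210 106 119 157 158 157 150  27 170  33  30  36  51 208 254 253 253
 252 252 252 252]
330 [ 93 202 204 204 201 191 188 194 194 194 196 198 199 201 208 212 216 219
 224 227 108 109 157 158 157 158  27 208 207 208 209 209 209 254 252 252
 252 252 252 252]
```

Run:
```python
from h import *
im=cv2.imread('pics/w8.png');g=im.mean(2);m=camera_model('wrist')
for r in(266,280): print(r,''.join('%d,'%v for v in g[r,270:360:2]))
print(g[250:272,325].astype(int))
```

```text
266 157,158,158,158,159,154,235,251,253,253,253,252,252,252,253,252,252,253,252,252,253,253,237,253,253,253,253,252,253,253,252,252,252,251,230,94,160,156,158,157,158,157,158,158,157,
280 159,157,157,159,158,156,231,251,253,252,252,252,252,252,253,253,252,252,253,252,253,253,252,252,252,252,253,252,252,252,252,252,252,249,181,71,97,159,156,156,158,158,158,157,156,
[ 72 152 209 209 209 208 210 207 208 210 226 249 253 253 253 253 252 252
 252 252 252 252]
```

>>> servo_tool(deltas=[-0.037,-0.007,0.1,0,-0.004,0.002,0.2,-0.037,-0.007,0.2,0,-0.004,0.002,0,-0.037,-0.007,0.26,0,-0.004,0.002,0,-0.037,-0.007,0.26,0,-0.004,0.002,-0.1,-0.037,-0.007,0.26,0,-0.004,0.002,-0.6,-0.037,-0.007,0.26,0,-0.004,0.002,-0.6,-0.037,-0.007,0.26,0,-0.004,0.002,-0.6,-0.037,-0.007,0.26,0,-0.004,0.002,-0.6], grip_force=25)

```text
time: 12.68
ee_pos: [0.591, 0.0028, 0.0425]
ee_rot: [-3.141, 0.003, 2.793]
force: [-0.2, 0.8, 3.7]
grip_width: 0.346
finger_force: 24.9
```

>>> servo_tool(deltas=[0,0,0,0,0,0,-0.6,0,0,0,0,0,0,-0.6,0,0,0,0,0,0,-0.6,0,0,0,0,0,0,-0.6,0,0,0,0,0,0,-0.6])

```text
time: 13.1
ee_pos: [0.591, 0.0028, 0.0425]
ee_rot: [-3.141, 0.003, 2.793]
force: [-0.2, 0.9, 6.1]
grip_width: 0.34
finger_force: 24.9
```

Run:
```python
from h import *
print(robot.observe())
# relay show pose: relay x=N, relay z=U; tool x=-N, tool z=-U
Rr=Ro.from_matrix(np.stack([-N,-np.cross(-U,-N)*-1*-1,-U],1)) if 0 else Ro.from_matrix(np.stack([-N,np.cross(-U,-N),-U],1))
L=S(-.121,0,.151)
C=L+N*.138           # relay centre (face at 120)
print('C',C)
chain([((.59,.0035,.20),down(160.1)),((.56,.10,.25),down(130)),(C+[0,0,.10]+.03*X*0,down(76.4)),(C+[0,0,.03],Rr),(C,Rr)])
```

```text
{'time': 13.1, 'joint_pos': array([-1.83786345e-01,  7.33387445e-01,  1.65140477e+00, -1.35958535e-03,
        7.53788357e-01, -1.40492795e+00]), 'qd': array([-2.77107185e-04, -2.02903222e-03, -2.42923588e-04, -2.64348167e-04,
        4.71687471e-04, -4.88310385e-05]), 'joint_efforts': array([-4.09378354e-01, -4.16248298e+01, -9.29827183e+00, -1.07614298e-01,
       -3.03542556e-02,  2.26164331e-03]), 'ee_pos': array([0.59096466, 0.00276144, 0.04245014]), 'ee_rot': array([-3.14116922e+00,  3.12440896e-03,  2.79292847e+00]), 'force': array([-0.24757393,  0.88636971,  6.06956193]), 'moment': array([ 0.07073893,  0.01900709, -0.0155028 ]), 'finger_force': 24.944922962458804, 'grip_width': 0.34021617611409144}
C [0.50995954 0.26256573 0.10380122]
[0.591  0.0028 0.0425] [-3.141e+00  3.000e-03  2.793e+00]
[0.003, 0.001, -0.788, -0.0, 0.001, -0.0] rows 3.8
[0.305, 0.403, -0.25, -0.0, -0.0, 0.167] rows 4.2
[0.783, 0.331, 0.231, 0.0, -0.0, 0.298] rows 7.5
[0.0, -0.0, 0.35, 0.0, 0.111, -0.0] rows 2.8
[-0.051, -0.0, 0.141, 0.0, 0.0, 0.0] rows 0.7
```

>>> servo_tool(deltas=[0,0,-0.06,0,0,0,-0.6,0,0,-0.14,0,0,0,-0.6,0,0,-0.25,0,0,0,-0.6,0,0,-0.4,0,0,0,-0.6,0,0,-0.55,0,0,0,-0.6,0,0,-0.7,0,0,0,-0.6,0,0,-0.85,0,0,0,-0.6,0,0,-1,0,0,0,-0.6,0,0,-1,0,0,0,-0.6,0,0,-1,0,0,0,-0.6])

```text
time: 13.93
ee_pos: [0.5906, 0.0029, 0.2436]
ee_rot: [-3.141, 0.005, 2.793]
force: [0.3, 0.0, -0.7]
grip_width: 0.344
finger_force: 24.9
```

Run:
```python
from h import *
Rr=Ro.from_matrix(np.stack([-N,np.cross(-U,-N),-U],1));C=S(-.121,0,.151)+N*.138+.0015*U
chain([((.56,.10,.25),down(130)),(C+.13*U,down(103)),(C+.13*U,down(76.4)),(C+.10*U,Rr),(C+.03*U,Rr),(C,Rr)])
im=save('wrist','w9.png');print(look_for('wrist','tall_relay')[:2])
```

```text
[0.5906 0.0029 0.2436] [-3.141  0.005  2.793]
[0.31, 0.404, -0.034, 0.0, 0.002, 0.167] rows 4.2
[0.65, 0.15, 0.113, 0.0, -0.0, 0.15] rows 3.8
[0.0, 0.0, 0.0, 0.0, -0.0, 0.148] rows 3.7
[0.051, -0.0, 0.141, 0.0, 0.111, -0.0] rows 2.8
[0.0, 0.0, 0.35, 0.0, 0.0, 0.0] rows 1.7
[-0.0, -0.0, 0.15, 0.0, 0.0, 0.0] rows 0.7
[{'pixel': [151.5, 101.2], 'score': 0.72}, {'pixel': [311.5, 292.5], 'score': 0.67}]
```

>>> servo_tool(deltas=[0.06,0.08,-0.01,0,0,0.034,-0.6,0.12,0.16,-0.02,0,0,0.067,-0.6,0.19,0.24,-0.03,0,0,0.1,-0.6,0.25,0.32,-0.034,0,0,0.134,-0.6,0.31,0.404,-0.034,0,0.002,0.167,-0.6])

```text
time: 14.45
ee_pos: [0.5571, 0.1009, 0.2456]
ee_rot: [-3.135, -0.009, 2.263]
force: [0.5, -0.4, -1.2]
grip_width: 0.343
finger_force: 24.9
```

>>> servo_tool(deltas=[0.13,0.03,0.02,0,0,0.03,-0.6,0.26,0.06,0.04,0,0,0.06,-0.6,0.39,0.09,0.06,0,0,0.09,-0.6,0.52,0.12,0.08,0,0,0.12,-0.6,0.65,0.15,0.113,0,0,0.15,-0.6,0.65,0.15,0.113,0,0,0.15,-0.6])

```text
time: 14.95
ee_pos: [0.4932, 0.2222, 0.2225]
ee_rot: [-3.128, -0.006, 1.798]
force: [-0.6, -0.6, -1.1]
grip_width: 0.343
finger_force: 25.0
```

>>> servo_tool(deltas=[0,0,0,0,0,0.04,-0.6,0,0,0,0,0,0.08,-0.6,0,0,0,0,0,0.12,-0.6,0,0,0,0,0,0.148,-0.6,0,0,0,0,0,0.148,-0.6])

```text
time: 15.37
ee_pos: [0.4976, 0.2185, 0.224]
ee_rot: [-3.133, 0.001, 1.331]
force: [-0.6, -0.2, -1.6]
grip_width: 0.343
finger_force: 25.0
```

>>> servo_tool(deltas=[0.01,0,0.03,0,0.03,0,-0.6,0.02,0,0.06,0,0.06,0,-0.6,0.035,0,0.1,0,0.09,0,-0.6,0.051,0,0.141,0,0.111,0,-0.6,0.051,0,0.141,0,0.111,0,-0.6,0.051,0,0.141,0,0.111,0,-0.6])

```text
time: 15.87
ee_pos: [0.5, 0.228, 0.1962]
ee_rot: [-3.132, -0.347, 1.329]
force: [0.1, 0.2, -2.2]
grip_width: 0.341
finger_force: 24.9
```

Run:
```python
from h import *
Rr=Ro.from_matrix(np.stack([-N,np.cross(-U,-N),-U],1));C=S(-.121,0,.151)+N*.138+.0015*U
chain([(C+.03*U,Rr),(C,Rr)])
im=save('wrist','w10.png');m=camera_model('wrist')
for t,P in(('plate_centre',S(.100,0,.0705)),('camera_head',S(-.121,0,.151)),('relay_face',robot.observe()['ee_pos']-.018*N)): print(t,[(np.round(q['pixel'],1),q['score']) for q in tip_of('wrist',t)],proj(m,P).round(1))
```

```text
[0.5    0.228  0.1962] [-3.132 -0.347  1.329]
[0.012, 0.01, 0.338, -0.002, 0.001, -0.001] rows 1.6
[-0.0, -0.0, 0.15, 0.0, 0.0, 0.0] rows 0.7
plate_centre [] [314.9 351.7]
camera_head [(array([317.7,  20.1]), 0.71), (array([312.2, 275. ]), 0.39)] [314.4  23. ]
relay_face [(array([313.7, 256.4]), 0.76)] [312.4 258.1]
```

>>> servo_tool(deltas=[0.005,0.004,0.08,0,0,0,-0.6,0.01,0.008,0.17,0,0,0,-0.6,0.012,0.01,0.26,-0.002,0.001,0,-0.6,0.012,0.01,0.34,-0.002,0.001,0,-0.6,0.012,0.01,0.42,-0.002,0.001,0,-0.6,0.012,0.01,0.49,-0.002,0.001,0,-0.6,0.012,0.01,0.49,-0.002,0.001,0,-0.6,0.012,0.01,0.49,-0.002,0.001,0,-0.6,0.012,0.01,0.49,-0.002,0.001,0,-0.6])

```text
time: 16.82
ee_pos: [0.5113, 0.264, 0.1071]
ee_rot: [3.14, -0.353, 1.332]
force: [0.2, -0.1, -0.5]
grip_width: 0.348
finger_force: 24.9
```

Run:
```python
from h import *
Rr=Ro.from_matrix(np.stack([-N,np.cross(-U,-N),-U],1));C=S(-.121,0,.151)+N*.138+.0015*U
chain([(C,Rr)])
P=np.array(robot.observe()['ee_pos'])-.018*N-.0015*U;print('face cam frame',(P-S(-.121,0,.151))@np.stack([N,Y,U],1))
for c in('wrist','side'):
  save(c,c+'11.png');m=camera_model(c)
  for t,Q in(('plate_centre',S(.100,0,.0705)),('camera_head',S(-.121,0,.151)),('relay_face',P)): print(c,t,[(np.round(q['pixel'],1),round(q['score'],2)) for q in tip_of(c,t)],proj(m,Q).round(1))
```

```text
[0.5113 0.264  0.1071] [ 3.14  -0.353  1.332]
[-0.014, -0.005, 0.005, 0.001, -0.001, -0.001] rows 0.1
face cam frame [0.11722917 0.00099435 0.00096009]
wrist plate_centre [] [310.7 458.8]
wrist camera_head [] [308.7 -33.9]
wrist relay_face [(array([313.5, 255.8]), 0.7)] [312.  256.6]
side plate_centre [(array([331.8, 263.7]), 0.97)] [332.6 262.7]
side camera_head [(array([280. , 270.6]), 0.67)] [281.  268.7]
side relay_face [(array([308.5, 263.7]), 0.61)] [309.3 264.7]
```

>>> servo_tool(deltas=[-0.01,0,0,0,0,0,-0.6,-0.01,0,0,0,0,0,-0.6,-0.01,0,0,0,0,0,-0.6,-0.01,0,0,0,0,0,-0.6,-0.01,0,0,0,0,0,-0.6,-0.01,0,0,0,0,0,-0.6,-0.01,0,0,0,0,0,-0.6,-0.01,0,0,0,0,0,-0.6])

```text
time: 17.88
ee_pos: [0.5103, 0.2618, 0.1055]
ee_rot: [3.141, -0.353, 1.33]
force: [0.5, -0.2, -1.1]
grip_width: 0.344
finger_force: 24.9
```

Run:
```python
from h import *
print(close_job())
```

```text
the job is handed in; nothing more can be done
None
```

I handed the job in at about 18 s: the plate leans on the bar, released, and the gripper holds the tall relay about 120 mm in front of the lens, within about 2 mm of the axis by my measurements. The hand-in returned no verdict.

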